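Unstack the breakfast spreads and set each in its place

ROBOT

A 6-joint arm with a two-finger parallel gripper is mounted at the origin on the work surface. World frame = base frame: x ahead of the robot, y to its left, z up, the work surface at z = 0. Lengths are in m, angles in rad, forces in N, time in s.
With the tool pointing down it reaches from about 0.35 to 0.85 m from the base axis. Payload 8.1 kg.
Tool frame: the origin (TCP) lies at the very end of the fingers, on their centre line; the grasp point (between the pads) lies 19 mm behind it; x points along the fingers, y is the direction in which the jaws open and shut, and the axes are right-handed (so a half turn about x gives the same grasp; the last joint's range is limited). The gripper opens to 93 mm and grips with 3 to 60 N. Pads are 15 mm wide; open, the fingers measure 128 mm over their backs; the gripper's body (75 mm by 188 mm) begins 65 mm behind the grasp point.
Start: joints at [-1.34, 0.13, 1.488, -0, 1.523, -0.085], TCP at [0.186, -0.57, 0.219] pointing down, gripper open.
Joint ranges: [-2.96, 2.96], [-0.89, 2.26], [0.02, 2.5], [-1.34, 4.48], [0, 2.73], [-2.66, 2.66]. Speed limits (rad/s): [2.39, 2.39, 2.79, 3.14, 3.14, 3.14].

INTERFACE

Orientations are given as a rotation vector (axis times angle).
In Python, from plant import * gives the robot as it stands. The module is installed in compiled form; this text tells all that it offers.
- The arm moves only by the tool apply_moves, never from a script. Its argument "series" is a list of rows, each an object with "jaw": the gripper's target within -1 to 1 (shut at 1, half-way at 0, fully open at -1); "linear": the shift along the tool's x, y, z normalised to -1 to 1, where 1 is 0.6 m, a list of three; "roll": the turn about the tool's x normalised to -1 to 1, where 1 is 30 degrees. A call has 1 to 20 rows; each row is the pose to reach, as a shift and turn from the pose measured when the call began, along the tool's axes at that moment; what a row does not reach only later rows make up. A row lasts 1/8 s, in which the tool goes at most 62.5 mm and 10.7 degrees, less where a joint would pass 70% of its speed; a pose out of reach is approached as far as the arm can. A call with a number of a shift or a turn outside -1 to 1 is refused whole. A call with a gripper value outside its range is refused whole. The fingers move at their own pace and stop on an object; "force" is the grip in N (left out, the last holds). Time passes only in rows, so rows that repeat a pose let the fingers close. It gives the time, the measured TCP pose, the force and the opening at its end, in the units of the state.
- read_state(): the state, without advancing time (a new reading comes with each control period).
- read_camera(name): name is "scene" or "top" or "wrist"; returns a dict with "pixels" (420x560x3 uint8, blue, green, red), "intrinsics" (3x3 intrinsics, pixels), "rvec" (rotation vector, rad) and "tvec" (3), from world to camera coordinates, as OpenCV has them; the wrist camera has in their place "tool_from_camera" (4x4, takes a point from camera to tool coordinates, whose origin is the TCP and whose axes are the tool frame's). Camera axes: x right, y down, z forward; pixel columns grow to the right and rows downward; lengths in m; the calibration is good to about 2 mm. A picture is of the moment at which its call begins: read the wrist's pose just before it. There is no depth.
- close_job(): hands the job in, once; it reports no verdict.
The state is a dict: "t": time; "q": joint angles; "dq": joint speeds; "joint_torque": joint torques, N m; "tool_pos": TCP position; "orientation": TCP orientation; "force": force on the tool from outside, world axes, zero at the start; "wrist_torque": the same for the moment, N m; "opening": finger opening in m.
Only numpy, scipy, OpenCV 4.12 (cv2) and the standard library are available. Lean on these libraries where they do the work, as an engineer would, in place of code of your own. Each camera call takes 0.05 s, during which the arm holds its last target. There are 200 camera calls.

TASK

Lay the breakfast table from the stack that came out of the fridge: stand the big round peanut-butter jar in the middle of the largest of the three empty plates, the six-sided jam jar in the middle of the middle-sized one and the little honey pot in the middle of the smallest, and set the oblong butter box in the middle of the wooden board, lying along it. Everything stays upright, and the berry bowl and the tumbler stay where they stand.

Things in the scene. Friction and masses are not known exactly. Their poses are not given: they have to be found in the camera images.
- butter_box: Closed oblong butter box of white stoneware with a flush, tight-fitting flat wooden lid (box and lid are one piece here): the bottom of the stack, loose. 160 mm long (its x), 64 mm wide (its y), 48 mm high, straight sides. Up to 0.48 kg. Peanut-butter and jam jar stand side by side on its lid, about 38 mm from its middle along +x and -x, either way round. Origin: centre of underside; z up.
- peanut_jar: The big jar, full of tan peanut butter, with a flat steel screw lid: round, 64 mm across, 72 mm high; straight glass up to 52 mm, lid (63 mm across) from 56 to 72 mm. Up to 0.42 kg. Starts on the lid of the butter box, with about 13 mm between it and the jam jar. Origin: centre of its underside; z up.
- jam_jar: Six-sided jar of dark red jam: hexagon 54 mm across flats (62 across corners), straight up to 44 mm; round steel lid 47 mm across; 62 mm high. Its y axis is square to two facing flats (as are directions 60 degrees either side) and starts within 0.25 rad of the box's y axis. Up to 0.28 kg. Starts on the butter box's lid, with the honey pot on its own lid. Origin: centre of underside; z up.
- honey_pot: The little round pot of amber honey with a flat steel lid of its full width: 42 mm across, straight sides, 46 mm high. Up to 0.14 kg. Starts on top of the jam jar's lid, the top of the stack. Origin: centre of its underside; z up.
- bread_board: Small wooden serving board, flat, 190 mm long (its x), 92 mm wide (its y), 14 mm thick, fixed to the table. Origin: centre of its underside, on the table; z up. The butter box's place: box along the board, either way round.
- large_plate: Round white plate with a thin black line on its rim, standing firm on the table: rim 160 mm across and 12 mm high, flat floor 116 mm across and 6 mm above the table, low sloping edge between. Origin: centre of its underside, on the table; z up. The peanut-butter jar's place.
- medium_plate: Round white plate with a thin black line on its rim, standing firm on the table: rim 128 mm across and 12 mm high, flat floor 96 mm across and 6 mm above the table, low sloping edge between. Origin: centre of its underside, on the table; z up. The jam jar's place.
- small_plate: Round white plate with a thin black line on its rim, standing firm on the table: rim 98 mm across and 12 mm high, flat floor 74 mm across and 6 mm above the table, low sloping edge between. Origin: centre of its underside, on the table; z up. The honey pot's place.
- berry_bowl: White bowl of berries with a black rim line, 110 mm across and 50 mm high, the berries up to 55 mm, loose among the places: to be left alone. Origin: centre of its underside; z up.
- tumbler: Empty greenish drinking glass, 66 mm across the rim, 95 mm high, loose, nearer the robot to its left: to be left alone. Origin: centre of underside; z up. (A pepper mill 120 mm high, 48 mm across, stands likewise to the right near x 0.40, y -0.15. Kettle and toaster up to 0.23 m high stand more than 0.45 m to either side; low plates and a loaf beyond x 0.74.)
Things that resemble listed ones, but are neither listed nor needed, are in the scene too. What is shaped like the large_plate but green or pink is not meant. Leave any red look-alike of the small_plate alone.

How it is judged:
At the end, for the whole second after the job is handed in: Each of the three jars stands upright (within 0.1 rad) on the floor of its own plate with its centre within 15 mm of the plate's centre; the butter box lies flat on the board, its centre within 15 mm of the board's and its length within 0.2 rad of the board's, either way round; all four are at rest (horizontal distance between peanut_jar and large_plate below 0.015 m and z of peanut_jar in the frame of large_plate between 0.002 and 0.011 m and angle between each of peanut_jar, jam_jar, honey_pot, butter_box's own z axis and vertical below 0.1 rad and linear speed of each of peanut_jar, jam_jar, honey_pot, butter_box below 0.02 m/s and horizontal distance between jam_jar and medium_plate below 0.015 m and z of jam_jar in the frame of medium_plate between 0.002 and 0.011 m and horizontal distance between honey_pot and small_plate below 0.015 m and z of honey_pot in the frame of small_plate between 0.002 and 0.011 m and horizontal distance between butter_box and bread_board below 0.015 m and z of butter_box in the frame of bread_board between 0.01 and 0.019 m and angle between the x axis of butter_box and the x axis of bread_board, either way round below 0.2 rad); the robot touches nothing.
It fails at once if a jar or the butter box is tipped over (more than 0.7 rad from upright) (angle between any of peanut_jar, jam_jar, honey_pot, butter_box's own z axis and vertical above 0.7 rad).
It fails at once if the berry bowl is shoved more than 30 mm or tipped (more than 0.5 rad) (distance of berry_bowl from where it was at the start of the episode above 0.03 m or angle between berry_bowl's own z axis and vertical above 0.5 rad).
It fails at once if the tumbler is shoved more than 30 mm or tipped (more than 0.5 rad) (distance of tumbler from where it was at the start of the episode above 0.03 m or angle between tumbler's own z axis and vertical above 0.5 rad).
It also fails if it takes over 125 s, if anything falls off the work surface, if the arm or the gripper's body presses on something with over 40 N, if the wrist force passes 120 N, or if a joint passes its speed limit or range.

## Working session

There is one attempt and no reset: what is moved stays moved. The work goes in short steps, Python scripts to look and compute and a tool call to move; the robot and the scene stay as the last step left them, time stands still between calls to the robot, and variables do not carry over. Pictures are saved under pics/ and viewed, about 12 in all and at most 16, crops included, and the job is handed in when it is done.

Besides the shell and the picture viewer there is one more tool, called after ">>>" as name([rows], argument=value, ...), one row to a line, values as JSON. apply_moves: Moves the arm, as the interface text tells. Its arguments: {"type":"object","properties":{"series":{"type":"array"},"force":{"type":"number"}},"required":["series"]}

```bash
mkdir -p pics
cat > h.py <<'E'
from plant import *
import numpy as np, cv2
from scipy.spatial.transform import Rotation as R
def cam(name):
    s=read_state(); c=read_camera(name); K=np.array(c["intrinsics"],float)
    if name=="wrist":
        T=np.eye(4);T[:3,:3]=R.from_rotvec(s["orientation"]).as_matrix();T[:3,3]=s["tool_pos"]
        W=T@np.array(c["tool_from_camera"])
    else:
        M=np.eye(4);M[:3,:3]=R.from_rotvec(np.ravel(c["rvec"])).as_matrix();M[:3,3]=np.ravel(c["tvec"])
        W=np.linalg.inv(M)
    return np.ascontiguousarray(c["pixels"]),K,W
def cast(K,W,uv,z):
    uv=np.atleast_2d(np.array(uv,float)); d=np.c_[uv,np.ones(len(uv))]@np.linalg.inv(K).T@W[:3,:3].T
    o=W[:3,3]; return o+d*((z-o[2])/d[:,2])[:,None]
def proj(K,W,P):
    P=np.atleast_2d(P); M=np.linalg.inv(W); c=(P@M[:3,:3].T+M[:3,3])@K.T; return c[:,:2]/c[:,2:]
E
python3 - <<'E'
from h import *
s=read_state();print({k:np.round(v,3) for k,v in s.items()}); print(np.round(R.from_rotvec(s["orientation"]).as_matrix(),3))
for n in("top","scene"):
    p,K,W=cam(n);cv2.imwrite(f"pics/{n}0.png",p);np.savez(n+"0.npz",p=p,K=K,W=W);print(n,K.round(1),W.round(3))
E
```

```text
{'t': np.float64(0.0), 'q': array([-1.34 ,  0.131,  1.489,  0.   ,  1.523, -0.085]), 'dq': array([-0.   , -0.001,  0.   , -0.001, -0.001,  0.   ]), 'joint_torque': array([-2.0000e-03, -5.5984e+01, -4.9176e+01,  7.7000e-02,  3.6000e-02,
       -0.0000e+00]), 'tool_pos': array([ 0.186, -0.57 ,  0.218]), 'orientation': array([ 2.052,  0.329, -2.052]), 'force': array([-0.045,  0.205,  0.618]), 'wrist_torque': array([-0.028, -0.064, -0.013]), 'opening': np.float64(0.093)}
[[-0.     0.311 -0.951]
 [ 0.002 -0.951 -0.311]
 [-1.    -0.002 -0.   ]]
top [[516.6   0.  280.2]
 [  0.  516.6 209.9]
 [  0.    0.    1. ]] [[-5.00e-03 -9.93e-01  1.21e-01  2.91e-01]
 [-1.00e+00  4.00e-03 -2.00e-03  6.90e-02]
 [ 1.00e-03 -1.21e-01 -9.93e-01  1.31e+00]
 [ 0.00e+00  0.00e+00  0.00e+00  1.00e+00]]
scene [[453.7   0.  276.7]
 [  0.  453.7 210.6]
 [  0.    0.    1. ]] [[-0.216  0.784 -0.583  1.183]
 [ 0.976  0.172 -0.13   0.218]
 [-0.002 -0.597 -0.802  1.102]
 [ 0.     0.     0.     1.   ]]
```

View pics/top0.png

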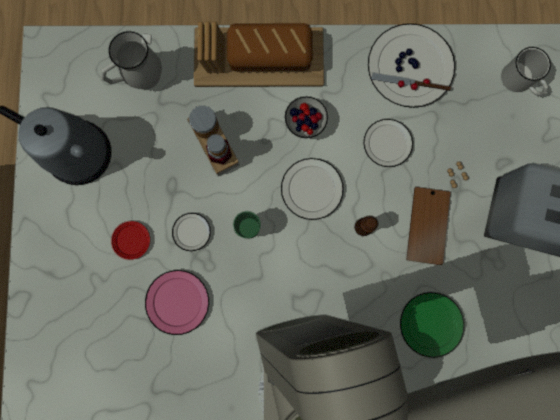

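View pics/scene0.png

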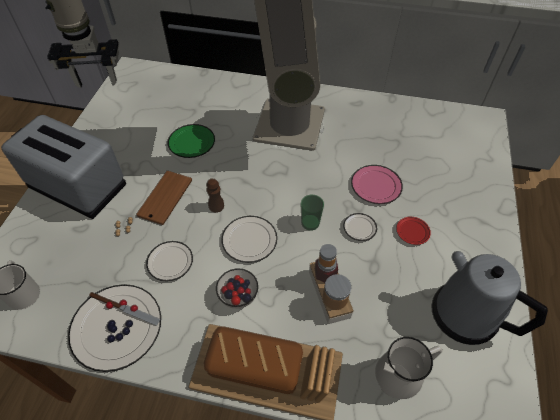

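The top view shows three white empty plates at (312,188), (388,142) and (191,232). Look-alikes to avoid are pink (177,301), green (432,324), red (131,240) and the fruit plate at (411,65). The board is at (429,226), not the bread board with the loaf at (262,55). The stack is at (213,140), with the peanut jar at the far end near (203,120) and jam + honey at the near end near (220,150). The bowl is at (306,117) and the tumbler at (247,225).

```bash
cat > m.py <<'E'
from h import *
from scipy.optimize import least_squares
def circ(P):
    f=lambda a:np.hypot(P[:,0]-a[0],P[:,1]-a[1])-a[2]
    r=least_squares(f,[*P[:,:2].mean(0),np.ptp(P[:,0])/2],loss="soft_l1",f_scale=.002); return r.x,np.sqrt(np.mean(r.fun**2))
def ring(p,K,W,c,half,r0,z=.012):
    """dark rim near radius r0 (m) around pixel c: darkest sample along rays in the world plane"""
    g=cv2.GaussianBlur(cv2.cvtColor(p,cv2.COLOR_BGR2GRAY),(3,3),0).astype(np.float32)
    C=cast(K,W,c,z)[0]; P=[]
    rr=np.arange(r0-half,r0+half,.0005)
    for it in range(2):
        P=[]
        for a in np.linspace(0,2*np.pi,120,endpoint=False):
            L=np.c_[C[0]+rr*np.cos(a),C[1]+rr*np.sin(a),np.full(len(rr),z)]
            uv=proj(K,W,L).astype(np.float32)
            v=cv2.remap(g,uv[:,0][None],uv[:,1][None],cv2.INTER_LINEAR)[0]
            P.append(L[v.argmin()])
        x,e=circ(np.array(P)); C[:2]=x[:2]
    return x,e
E
python3 - <<'E'
from m import *
d=np.load("top0.npz");p,K,W=d["p"],d["K"],d["W"]
for n,c,r in(("L",(312,188),.08),("M",(388,142),.064),("S",(191,232),.049)):
    for rg in (r,): print(n,*ring(p,K,W,c,.015,rg))
hsv=cv2.cvtColor(p,cv2.COLOR_BGR2HSV)
print(hsv[226,429],hsv[160,232])
m=cv2.inRange(hsv,(3,90,30),(20,255,255));m[:150]=0;m[:,:400]=0;m[300:]=0;m[:,470:]=0
c=max(cv2.findContours(m,0,2)[0],key=cv2.contourArea)
P=cast(K,W,c[:,0],.014);print("board",cv2.minAreaRect((P[:,:2]*1000).astype(np.float32)))
for n,u,z in(("peanut lid",(203,120),.12),("honey lid",(218,144),.156),("bowl",(306,117),.05),("tumbler rim",(245,222),.095),("mill",(368,225),.06)):print(n,cast(K,W,u,z)[0].round(3))
b=cv2.resize(np.clip(p[90:190,170:270]*1.8,0,255).astype(np.uint8),None,fx=6,fy=6,interpolation=cv2.INTER_CUBIC);cv2.imwrite("pics/crop.png",b)
E
```

```text
L [ 0.50393756 -0.01445307  0.07872597] 0.0005836434836372298
M [ 0.62261897 -0.2116134   0.0625589 ] 0.0005504245613921788
S [0.39527669 0.29082173 0.04788161] 0.0006681802253638184
[ 13 126  81] [ 16 126  65]
board ((408.1377868652344, -305.404052734375), (90.32574462890625, 187.1061248779297), 81.46373748779297)
peanut lid [0.651 0.249 0.12 ]
honey lid [0.584 0.209 0.156]
bowl [0.679 0.001 0.05 ]
tumbler rim [0.41  0.15  0.095]
mill [ 0.405 -0.146  0.06 ]
```

View pics/crop.png

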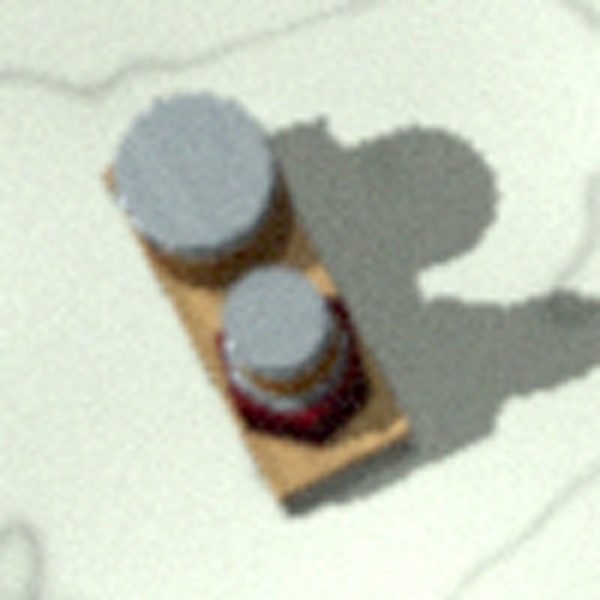

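The crop shows the peanut lid at (203,118), the honey lid at (216,141) on the jam jar at the near end, and the box lid's near edge from (217,173) to (238,161). That matches the description, so I'm moving over the stack.

```bash
cat > go.py <<'E'
from h import *
def yaw(s): 
    y=R.from_rotvec(s["orientation"]).as_matrix()[:,1]; return np.degrees(np.arctan2(y[1],y[0]))
def go(*wps):
    "waypoints (x,y,z,yaw_deg) -> linear (normalised) and roll, from the present pose"
    s=read_state();M=R.from_rotvec(s["orientation"]).as_matrix();y0=yaw(s)
    print("t",round(float(s["t"]),2),"pos",np.round(s["tool_pos"],4),"yaw",round(y0,1),"q",np.round(s["q"],2),"op",round(float(s["opening"]),4),"F",np.round(s["force"],1))
    for w in wps:
        l=M.T@(np.array(w[:3])-s["tool_pos"])/.6; d=-(w[3]-y0)
        print(w,"linear",l.round(4).tolist(),"roll",round(d/30,3),"rows",int(np.ceil(np.linalg.norm(l)*.6/.0625)))
E
python3 - <<'E'
from m import *
from go import go
d=np.load("top0.npz");K,W=d["K"],d["W"]
print("honey",cast(K,W,(216.3,141.3),.156)[0],"peanut",cast(K,W,(202.8,118),.12)[0],"edge",cast(K,W,[(217.5,173.3),(238,161.3),(187.5,119.6)],.048))
go((.56,.2,.32,-61))
E
```

```text
honey [0.58997228 0.21250174 0.156     ] peanut [0.65601859 0.24956316 0.12      ] edge [[0.53662579 0.22209871 0.048     ]
 [0.56675367 0.17138455 0.048     ]
 [0.67413369 0.29887429 0.048     ]]
t 0.1 pos [ 0.1863 -0.5698  0.2177] yaw -71.9 q [-1.34  0.13  1.49  0.    1.52 -0.09] op 0.093 F [-0.3  0.4 -1. ]
(0.56, 0.2, 0.32, -61) linear [-0.1687, -1.0264, -0.9906] roll -0.364 rows 14
```

>>> apply_moves([
  {"jaw": -1,"linear": [-0.17,-0.3,-0.3],"roll": -0.36},
  {"jaw": -1,"linear": [-0.17,-0.99,-0.99],"roll": -0.36},
  {"jaw": -1,"linear": [-0.17,-0.99,-0.99],"roll": -0.36},
  {"jaw": -1,"linear": [-0.17,-0.99,-0.99],"roll": -0.36},
  {"jaw": -1,"linear": [-0.17,-0.99,-0.99],"roll": -0.36},
  {"jaw": -1,"linear": [-0.17,-0.99,-0.99],"roll": -0.36},
  {"jaw": -1,"linear": [-0.17,-0.99,-0.99],"roll": -0.36},
  {"jaw": -1,"linear": [-0.17,-0.99,-0.99],"roll": -0.36},
  {"jaw": -1,"linear": [-0.17,-0.99,-0.99],"roll": -0.36},
  {"jaw": -1,"linear": [-0.17,-0.99,-0.99],"roll": -0.36},
  {"jaw": -1,"linear": [-0.17,-0.99,-0.99],"roll": -0.36},
  {"jaw": -1,"linear": [-0.17,-0.99,-0.99],"roll": -0.36},
  {"jaw": -1,"linear": [-0.17,-0.99,-0.99],"roll": -0.36},
  {"jaw": -1,"linear": [-0.17,-0.99,-0.99],"roll": -0.36},
  {"jaw": -1,"linear": [-0.17,-0.99,-0.99],"roll": -0.36},
  {"jaw": -1,"linear": [-0.17,-0.99,-0.99],"roll": -0.36},
  {"jaw": -1,"linear": [-0.17,-0.99,-0.99],"roll": -0.36},
])

```text
t: 2.22
tool_pos: [0.5661, 0.1779, 0.3207]
orientation: [1.94, 0.5, -1.94]
force: [-1.2, -0.5, -0.1]
opening: 0.0931
```

Run:
```python
from m import *
from go import go
p,K,W=cam("wrist");cv2.imwrite("pics/w1.png",p);np.savez("w1.npz",p=p,K=K,W=W);print(K.round(1),W.round(3));go((.59,.2125,.124,-61))
```

```text
[[295.8   0.  280.6]
 [  0.  295.8 207.1]
 [  0.    0.    1. ]] [[ 0.482 -0.844 -0.235  0.632]
 [-0.876 -0.465 -0.129  0.213]
 [-0.001  0.268 -0.963  0.487]
 [ 0.     0.     0.     1.   ]]
t 2.27 pos [0.5662 0.1779 0.3209] yaw -61.2 q [0.22 0.09 1.34 0.   1.7  1.29] op 0.0929 F [ 0.2 -0.3  0.4]
(0.59, 0.2125, 0.124, -61) linear [0.3283, -0.0309, -0.0623] roll -0.006 rows 4
```

View pics/w1.png

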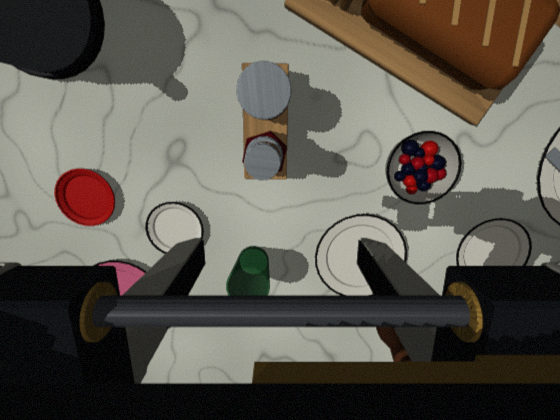

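The wrist view shows the peanut lid at (264,88), the honey lid at (264,157) above the dark red jam hexagon, and the box lid between columns 244 and 289, rows 63–180. I'll refine these by segmentation.

Run:
```python
from m import *
from go import go
d=np.load("w1.npz");p,K,W=d["p"],d["K"],d["W"]
b=p.astype(int)
hsv=cv2.cvtColor(p,cv2.COLOR_BGR2HSV)
m=((b[...,0]-b[...,2]>6)&(b.max(2)>70)).astype(np.uint8)*255
m[:,:225]=0;m[:,305:]=0;m[:50]=0;m[190:]=0
m=cv2.morphologyEx(m,2,np.ones((3,3)))
for c in cv2.findContours(m,0,2)[0]:
    if cv2.contourArea(c)>200:
        (u,v),r=cv2.minEnclosingCircle(c);e=cv2.fitEllipse(c)
        for z in(.156,.12):print("lid",np.round((u,v,r),1),np.round(e[0],1),np.round(e[1],1),"z",z,cast(K,W,e[0],z)[0].round(4))
cv2.imwrite("pics/crop2.png",np.hstack([cv2.resize(np.clip(x[50:200,210:310]*1.5,0,255).astype(np.uint8),None,fx=4,fy=4,interpolation=2) for x in(p,cv2.merge([m]*3))]))
```

```text
lid [279.8  84.5  14.7] [279.   83.8] [19.  25.6] z 0.156 [0.6671 0.2348 0.156 ]
lid [279.8  84.5  14.7] [279.   83.8] [19.  25.6] z 0.12 [0.6709 0.2372 0.12  ]
lid [255.   90.5  26.8] [253.8  90.5] [28.6 44.2] z 0.156 [0.6487 0.2548 0.156 ]
lid [255.   90.5  26.8] [253.8  90.5] [28.6 44.2] z 0.12 [0.6505 0.2593 0.12  ]
```

View pics/crop2.png

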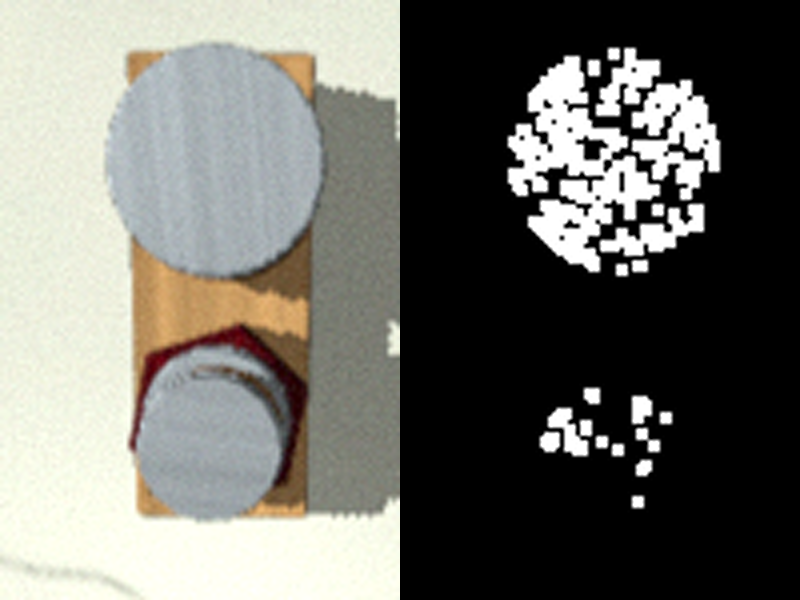

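Run:
```python
from m import *
from go import go
d=np.load("w1.npz");p,K,W=d["p"],d["K"],d["W"]
h=cast(K,W,(262.4,161.5),.156)[0];q=cast(K,W,(263.2,89.8),.12)[0];print("honey",h,"peanut",q)
H=cast(K,W,[(242.6,162.3),(246.9,138.1),(269.3,131.1),(286.1,145.3),(281,171)],.092)[:,:2]
e=np.diff(H,axis=0);print("side len",np.hypot(*e.T).round(4),"dir",np.degrees(np.arctan2(e[:,1],e[:,0])).round(1),"centre", (H[0]+H[3])/2,(H[1]+H[4])/2)
L=cast(K,W,[(242,64),(288.5,64),(244.5,178.5),(286.3,178.5)],.048)[:,:2];print("box",L, L.mean(0),np.degrees(np.arctan2(*(L[0]-L[2])[::-1])),np.degrees(np.arctan2(*(L[1]-L[3])[::-1])))
go((*h[:2],.20,-61),(*h[:2],.124,-61))
```

```text
honey [0.58753582 0.21227284 0.156     ] peanut [0.65639927 0.25011843 0.12      ]
side len [0.0321 0.0306 0.0283 0.0345] dir [  16.8  -44.4 -100.7 -162.3] centre [0.58895344 0.21471265] [0.58789483 0.21412375]
box [[0.67624226 0.29793721]
 [0.70671449 0.24257302]
 [0.53760324 0.22360459]
 [0.56788566 0.16862331]] [0.62211141 0.23318453] 28.198404184284573 28.04281185698767
t 2.27 pos [0.5662 0.1779 0.3209] yaw -61.2 q [0.22 0.09 1.34 0.   1.7  1.29] op 0.0929 F [ 0.2 -0.3  0.4]
(np.float64(0.5875358197427054), np.float64(0.21227284130700752), 0.2, -61) linear [0.2016, -0.0327, -0.0586] roll -0.006 rows 3
(np.float64(0.5875358197427054), np.float64(0.21227284130700752), 0.124, -61) linear [0.3283, -0.0325, -0.0585] roll -0.006 rows 4
```

>>> apply_moves([
  {"jaw": -1,"linear": [0.1,-0.033,-0.059],"roll": 0},
  {"jaw": -1,"linear": [0.2,-0.033,-0.059],"roll": 0},
  {"jaw": -1,"linear": [0.26,-0.033,-0.059],"roll": 0},
  {"jaw": -1,"linear": [0.3,-0.033,-0.059],"roll": 0},
  {"jaw": -1,"linear": [0.328,-0.033,-0.059],"roll": 0},
  {"jaw": -1,"linear": [0.328,-0.033,-0.059],"roll": 0},
  {"jaw": 1,"linear": [0.328,-0.033,-0.059],"roll": 0},
  {"jaw": 1,"linear": [0.328,-0.033,-0.059],"roll": 0},
  {"jaw": 1,"linear": [0.328,-0.033,-0.059],"roll": 0},
  {"jaw": 1,"linear": [0.328,-0.033,-0.059],"roll": 0},
  {"jaw": 1,"linear": [0.328,-0.033,-0.059],"roll": 0},
  {"jaw": 1,"linear": [0.328,-0.033,-0.059],"roll": 0},
  {"jaw": 1,"linear": [0.328,-0.033,-0.059],"roll": 0},
  {"jaw": 1,"linear": [0.328,-0.033,-0.059],"roll": 0},
], force=15)

```text
t: 4.03
tool_pos: [0.5876, 0.2127, 0.1242]
orientation: [1.94, 0.5, -1.94]
force: [-0.7, 0.1, 0.5]
opening: 0.0411
```

Run:
```python
from go import *
go((.588,.2125,.22,-61.2),(.395,.291,.22,-61.2))
```

```text
t 4.03 pos [0.5876 0.2127 0.1242] yaw -61.2 q [0.26 0.26 1.52 0.   1.36 1.33] op 0.0411 F [-0.7  0.1  0.5]
(0.588, 0.2125, 0.22, -61.2) linear [-0.1597, 0.0003, -0.0005] roll 0.0 rows 2
(0.395, 0.291, 0.22, -61.2) linear [-0.1594, -0.2693, 0.2183] roll 0.0 rows 4
```

>>> apply_moves([
  {"jaw": 1,"linear": [-0.08,0,0],"roll": 0},
  {"jaw": 1,"linear": [-0.16,0,0],"roll": 0},
  {"jaw": 1,"linear": [-0.16,-0.09,0.073],"roll": -0.3},
  {"jaw": 1,"linear": [-0.16,-0.18,0.146],"roll": -0.6},
  {"jaw": 1,"linear": [-0.16,-0.27,0.219],"roll": -1},
  {"jaw": 1,"linear": [-0.16,-0.27,0.219],"roll": -1},
  {"jaw": 1,"linear": [-0.16,-0.27,0.219],"roll": -1},
  {"jaw": 1,"linear": [-0.08,-0.27,0.219],"roll": -1},
  {"jaw": 1,"linear": [0.0,-0.27,0.219],"roll": -1},
  {"jaw": 1,"linear": [0.08,-0.27,0.219],"roll": -1},
  {"jaw": 1,"linear": [0.13,-0.27,0.219],"roll": -1},
  {"jaw": 1,"linear": [0.15,-0.27,0.219],"roll": -1},
  {"jaw": 1,"linear": [0.15,-0.27,0.219],"roll": -1},
])

```text
t: 5.65
tool_pos: [0.3949, 0.2909, 0.034]
orientation: [1.599, 0.901, -1.6]
force: [0.4, 0.7, 0.0]
opening: 0.0417
```

Run:
```python
from go import *
go((.395,.291,.0205,-31.2))
```

```text
t 5.65 pos [0.3949 0.2909 0.034 ] yaw -31.3 q [0.53 0.01 1.97 0.   1.16 1.07] op 0.0417 F [0.4 0.7 0. ]
(0.395, 0.291, 0.0205, -31.2) linear [0.0226, 0.0001, -0.0002] roll -0.002 rows 1
```

>>> apply_moves([
  {"jaw": 1,"linear": [0.012,0,0],"roll": 0},
  {"jaw": 1,"linear": [0.019,0,0],"roll": 0},
  {"jaw": 1,"linear": [0.0226,0,0],"roll": 0},
  {"jaw": 1,"linear": [0.0226,0,0],"roll": 0},
  {"jaw": -0.3,"linear": [0.0226,0,0],"roll": 0},
  {"jaw": -0.3,"linear": [0.0226,0,0],"roll": 0},
  {"jaw": -0.3,"linear": [0.0226,0,0],"roll": 0},
  {"jaw": -0.3,"linear": [-0.02,0,0],"roll": 0},
  {"jaw": -0.3,"linear": [-0.1,0,0],"roll": 0},
  {"jaw": -1,"linear": [-0.2,0,0],"roll": 0},
  {"jaw": -1,"linear": [-0.3,0,0],"roll": 0},
  {"jaw": -1,"linear": [-0.36,0,0],"roll": 0},
  {"jaw": -1,"linear": [-0.36,0,0],"roll": 0},
])

```text
t: 7.28
tool_pos: [0.3969, 0.2918, 0.2543]
orientation: [1.605, 0.901, -1.593]
force: [-0.5, 0.1, -1.5]
opening: 0.0919
```

Run:
```python
from go import *
go((.5885,.2145,.22,-72.7),(.5885,.2145,.0565,-72.7))
```

```text
t 7.28 pos [0.3969 0.2918 0.2543] yaw -31.3 q [ 0.53 -0.18  1.73  0.    1.59  1.07] op 0.0919 F [-0.5  0.1 -1.5]
(0.5885, 0.2145, 0.22, -72.7) linear [0.0582, 0.3397, -0.0553] roll 1.381 rows 4
(0.5885, 0.2145, 0.0565, -72.7) linear [0.3307, 0.3391, -0.0535] roll 1.381 rows 5
```

>>> apply_moves([
  {"jaw": -1,"linear": [-0.05,0.09,-0.014],"roll": 0.3},
  {"jaw": -1,"linear": [-0.05,0.18,-0.028],"roll": 0.6},
  {"jaw": -1,"linear": [-0.05,0.27,-0.042],"roll": 1},
  {"jaw": -1,"linear": [-0.05,0.34,-0.055],"roll": 1},
  {"jaw": -1,"linear": [-0.05,0.34,-0.055],"roll": 1},
  {"jaw": -1,"linear": [-0.05,0.34,-0.055],"roll": 1},
])

```text
t: 8.02
tool_pos: [0.5875, 0.214, 0.2833]
orientation: [1.945, 0.501, -1.938]
force: [-0.3, -0.2, -0.0]
opening: 0.0931
```

Run:
```python
from go import *
p,K,W=cam("wrist");np.savez("w2.npz",p=p,K=K,W=W)
c=proj(K,W,(.5885,.2145,.1))[0].astype(int);h=proj(K,W,(.395,.291,.05))[0].astype(int);print(c,h)
f=lambda u,n:cv2.resize(np.clip(p[max(u[1]-n,0):u[1]+n,u[0]-n:u[0]+n]*1.5,0,255).astype(np.uint8),(400,400),interpolation=2)
cv2.imwrite("pics/w2.png",np.hstack([f(c,40),f(h,40)]))
go((.5885,.2145,.12,-72.7),(.5885,.2145,.0565,-72.7))
```

```text
[280 188] [172 269]
t 8.07 pos [0.5873 0.2144 0.284 ] yaw -61.2 q [0.27 0.18 1.32 0.   1.64 1.33] op 0.0931 F [ 1.   0.8 -1. ]
(0.5885, 0.2145, 0.12, -72.7) linear [0.2733, 0.0013, -0.0004] roll 0.382 rows 3
(0.5885, 0.2145, 0.0565, -72.7) linear [0.3791, 0.0015, 0.0001] roll 0.382 rows 4
```

View pics/w2.png

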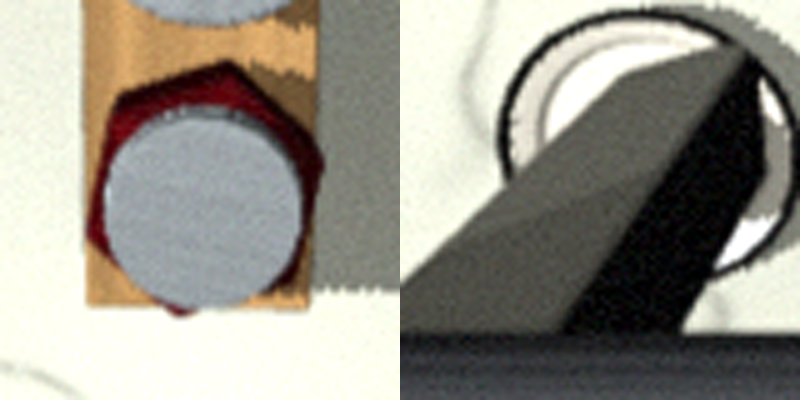

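The jam jar still stands on the box as measured (lid centre near crop (204,207), hexagon corner at (230,62)). The honey plate is hidden behind the finger, so I'll check it later.

>>> apply_moves([
  {"jaw": -1,"linear": [0.08,0.001,0],"roll": 0.2},
  {"jaw": -1,"linear": [0.17,0.001,0],"roll": 0.38},
  {"jaw": -1,"linear": [0.25,0.001,0],"roll": 0.38},
  {"jaw": -1,"linear": [0.32,0.001,0],"roll": 0.38},
  {"jaw": -1,"linear": [0.36,0.001,0],"roll": 0.38},
  {"jaw": -1,"linear": [0.378,0.001,0],"roll": 0.38},
  {"jaw": -1,"linear": [0.378,0.001,0],"roll": 0.38},
  {"jaw": 1,"linear": [0.378,0.001,0],"roll": 0.38},
  {"jaw": 1,"linear": [0.378,0.001,0],"roll": 0.38},
  {"jaw": 1,"linear": [0.378,0.001,0],"roll": 0.38},
  {"jaw": 1,"linear": [0.378,0.001,0],"roll": 0.38},
  {"jaw": 1,"linear": [0.378,0.001,0],"roll": 0.38},
  {"jaw": 1,"linear": [0.378,0.001,0],"roll": 0.38},
  {"jaw": 1,"linear": [0.378,0.001,0],"roll": 0.38},
], force=30)

```text
t: 9.82
tool_pos: [0.5885, 0.2149, 0.0574]
orientation: [2.064, 0.319, -2.055]
force: [-0.9, 0.6, 3.3]
opening: 0.0539
```

Run:
```python
from go import *
go((.588,.2145,.25,-72.7),(.6225,-.2115,.25,-72.7),(.6225,-.2115,.0245,-72.7))
```

```text
t 9.82 pos [0.5885 0.2149 0.0574] yaw -72.6 q [0.27 0.32 1.57 0.   1.24 1.53] op 0.0539 F [-0.9  0.6  3.3]
(0.588, 0.2145, 0.25, -72.7) linear [-0.321, -0.0007, -0.0005] roll 0.002 rows 4
(0.6225, -0.2115, 0.25, -72.7) linear [-0.3239, 0.6941, 0.1566] roll 0.002 rows 8
(0.6225, -0.2115, 0.0245, -72.7) linear [0.0519, 0.6953, 0.1584] roll 0.002 rows 7
```

>>> apply_moves([
  {"jaw": 1,"linear": [-0.05,0,0],"roll": 0},
  {"jaw": 1,"linear": [-0.14,0,0],"roll": 0},
  {"jaw": 1,"linear": [-0.24,0,0],"roll": 0},
  {"jaw": 1,"linear": [-0.32,0.02,0],"roll": 0},
  {"jaw": 1,"linear": [-0.32,0.1,0.022],"roll": 0},
  {"jaw": 1,"linear": [-0.32,0.19,0.043],"roll": 0},
  {"jaw": 1,"linear": [-0.32,0.28,0.063],"roll": 0},
  {"jaw": 1,"linear": [-0.32,0.37,0.084],"roll": 0},
  {"jaw": 1,"linear": [-0.32,0.46,0.104],"roll": 0},
  {"jaw": 1,"linear": [-0.32,0.55,0.125],"roll": 0},
  {"jaw": 1,"linear": [-0.32,0.63,0.143],"roll": 0},
  {"jaw": 1,"linear": [-0.32,0.695,0.158],"roll": 0},
  {"jaw": 1,"linear": [-0.32,0.695,0.158],"roll": 0},
  {"jaw": 1,"linear": [-0.32,0.695,0.158],"roll": 0},
  {"jaw": 1,"linear": [-0.24,0.695,0.158],"roll": 0},
  {"jaw": 1,"linear": [-0.15,0.695,0.158],"roll": 0},
  {"jaw": 1,"linear": [-0.06,0.695,0.158],"roll": 0},
  {"jaw": 1,"linear": [0.01,0.695,0.158],"roll": 0},
  {"jaw": 1,"linear": [0.04,0.695,0.158],"roll": 0},
  {"jaw": 1,"linear": [0.04,0.695,0.158],"roll": 0},
])

```text
t: 12.32
tool_pos: [0.622, -0.2101, 0.0307]
orientation: [2.062, 0.321, -2.057]
force: [0.4, 1.0, -2.7]
opening: 0.0541
```

Run:
```python
from go import *
go((.6225,-.2115,.016,-72.7))
```

```text
t 12.32 pos [ 0.622  -0.2101  0.0307] yaw -72.6 q [-0.41  0.43  1.48  0.01  1.23  0.86] op 0.0541 F [ 0.4  1.  -2.7]
(0.6225, -0.2115, 0.016, -72.7) linear [0.0245, 0.0027, -0.0] roll 0.004 rows 1
```

>>> apply_moves([
  {"jaw": 1,"linear": [0.012,0.002,0],"roll": 0},
  {"jaw": 1,"linear": [0.02,0.002,0],"roll": 0},
  {"jaw": 1,"linear": [0.0245,0.002,0],"roll": 0},
  {"jaw": 1,"linear": [0.0245,0.002,0],"roll": 0},
  {"jaw": -0.6,"linear": [0.0245,0.002,0],"roll": 0},
  {"jaw": -0.6,"linear": [0.0245,0.002,0],"roll": 0},
  {"jaw": -0.6,"linear": [0.0245,0.002,0],"roll": 0},
  {"jaw": -0.6,"linear": [-0.02,0.002,0],"roll": 0},
  {"jaw": -0.6,"linear": [-0.1,0.002,0],"roll": 0},
  {"jaw": -1,"linear": [-0.2,0.002,0],"roll": 0},
  {"jaw": -1,"linear": [-0.3,0.002,0],"roll": 0},
  {"jaw": -1,"linear": [-0.38,0.002,0],"roll": 0},
  {"jaw": -1,"linear": [-0.38,0.002,0],"roll": 0},
])

```text
t: 13.95
tool_pos: [0.6245, -0.2136, 0.2657]
orientation: [2.069, 0.315, -2.045]
force: [0.5, 0.7, -0.7]
opening: 0.0931
```

Run:
```python
from go import *
go((.61,.20,.28,-62))
p,K,W=cam("top");np.savez("t2.npz",p=p,K=K,W=W)
f=lambda c:cv2.resize(np.clip(p[c[1]-35:c[1]+35,c[0]-35:c[0]+35]*1.5,0,255).astype(np.uint8),(400,400),interpolation=2)
cv2.imwrite("pics/t2.png",np.hstack([f((191,232)),f((388,142))]))
```

```text
t 13.95 pos [ 0.6245 -0.2136  0.2657] yaw -72.6 q [-0.41  0.27  1.25  0.01  1.62  0.86] op 0.0931 F [ 0.5  0.7 -0.7]
(0.61, 0.2, 0.28, -62) linear [-0.0233, -0.6648, -0.1837] roll -0.352 rows 7
```

View pics/t2.png

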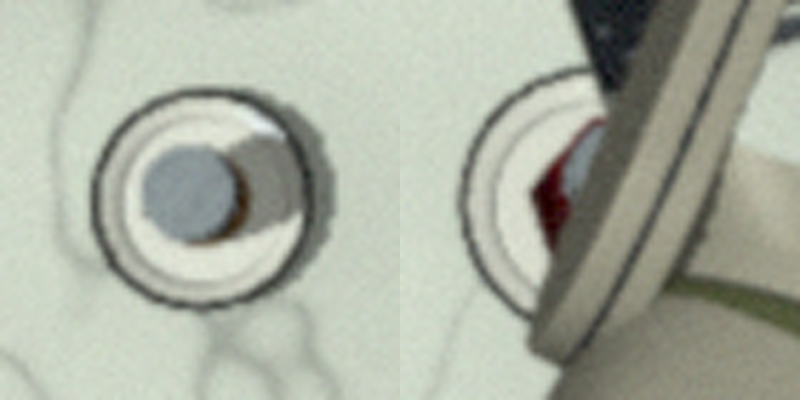

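Honey stands centred on the small plate (lid at crop (190,193), plate centre near (200,198)). Jam is upright on the middle plate, partly hidden by the arm. Peanut next.

>>> apply_moves([
  {"jaw": -1,"linear": [-0.02,-0.09,-0.025],"roll": -0.1},
  {"jaw": -1,"linear": [-0.02,-0.19,-0.052],"roll": -0.35},
  {"jaw": -1,"linear": [-0.02,-0.29,-0.08],"roll": -0.35},
  {"jaw": -1,"linear": [-0.02,-0.39,-0.108],"roll": -0.35},
  {"jaw": -1,"linear": [-0.02,-0.49,-0.135],"roll": -0.35},
  {"jaw": -1,"linear": [-0.02,-0.58,-0.16],"roll": -0.35},
  {"jaw": -1,"linear": [-0.02,-0.665,-0.184],"roll": -0.35},
  {"jaw": -1,"linear": [-0.02,-0.665,-0.184],"roll": -0.35},
  {"jaw": -1,"linear": [-0.02,-0.665,-0.184],"roll": -0.35},
])

```text
t: 15.12
tool_pos: [0.6083, 0.2003, 0.2733]
orientation: [1.954, 0.486, -1.944]
force: [-0.4, -0.1, 0.3]
opening: 0.0931
```

Run:
```python
from m import *
from go import *
d=np.load("t2.npz");print("honey",cast(d["K"],d["W"],(189.0,230.5),.052)[0])
p,K,W=cam("wrist");np.savez("w3.npz",p=p,K=K,W=W)
c=proj(K,W,(.63,.235,.08))[0].astype(int);print(c)
x0,y0=c[0]-60,max(c[1]-60,0);print(x0,y0)
cv2.imwrite("pics/w3.png",cv2.resize(np.clip(p[y0:y0+120,x0:x0+120]*1.5,0,255).astype(np.uint8),(600,600),interpolation=2))
go((.6563,.250,.14,-62),(.6563,.25,.0605,-62))
```

```text
honey [0.39428764 0.28974027 0.052     ]
[262 159]
202 99
t 15.18 pos [0.6087 0.1996 0.2738] yaw -62.1 q [0.24 0.22 1.29 0.   1.63 1.32] op 0.0928 F [-0.8  0.4 -0.4]
(0.6563, 0.25, 0.14, -62) linear [0.2236, -0.0372, -0.1083] roll -0.003 rows 3
(0.6563, 0.25, 0.0605, -62) linear [0.3561, -0.0373, -0.1076] roll -0.003 rows 4
```

View pics/w3.png

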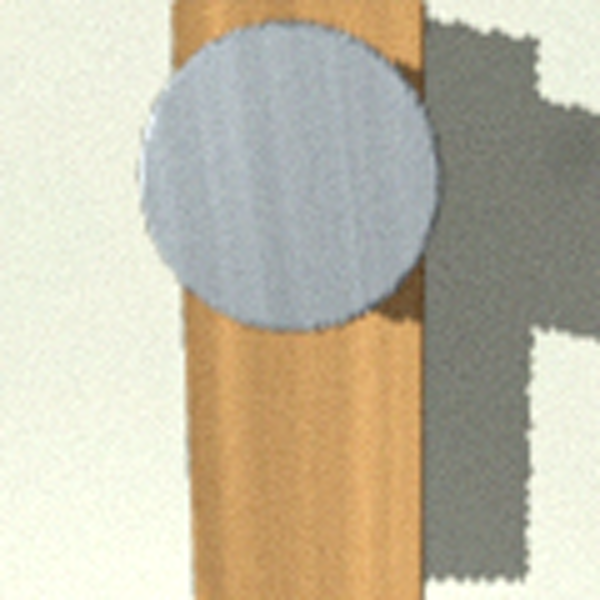

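The peanut jar is alone on the box lid, its lid centred at image (260,134), and undisturbed. Grasping it.

>>> apply_moves([
  {"jaw": -1,"linear": [0.04,-0.037,-0.108],"roll": 0},
  {"jaw": -1,"linear": [0.13,-0.037,-0.108],"roll": 0},
  {"jaw": -1,"linear": [0.22,-0.037,-0.108],"roll": 0},
  {"jaw": -1,"linear": [0.29,-0.037,-0.108],"roll": 0},
  {"jaw": -1,"linear": [0.335,-0.037,-0.108],"roll": 0},
  {"jaw": -1,"linear": [0.355,-0.037,-0.108],"roll": 0},
  {"jaw": -1,"linear": [0.355,-0.037,-0.108],"roll": 0},
  {"jaw": 1,"linear": [0.355,-0.037,-0.108],"roll": 0},
  {"jaw": 1,"linear": [0.355,-0.037,-0.108],"roll": 0},
  {"jaw": 1,"linear": [0.355,-0.037,-0.108],"roll": 0},
  {"jaw": 1,"linear": [0.355,-0.037,-0.108],"roll": 0},
  {"jaw": 1,"linear": [0.355,-0.037,-0.108],"roll": 0},
  {"jaw": 1,"linear": [0.355,-0.037,-0.108],"roll": 0},
], force=40)

```text
t: 16.8
tool_pos: [0.657, 0.2503, 0.0621]
orientation: [1.956, 0.486, -1.943]
force: [-0.8, 0.3, 5.6]
opening: 0.0637
```

Run:
```python
from go import *
go((.6563,.25,.24,-62),(.504,-.0145,.24,-62),(.504,-.0145,.034,-62))
```

```text
t 16.8 pos [0.657  0.2503 0.0621] yaw -62.1 q [0.29 0.51 1.32 0.   1.31 1.37] op 0.0637 F [-0.8  0.3  5.6]
(0.6563, 0.25, 0.24, -62) linear [-0.2966, 0.0001, -0.0007] roll -0.003 rows 3
(0.504, -0.0145, 0.24, -62) linear [-0.2993, 0.2708, 0.43] roll -0.003 rows 6
(0.504, -0.0145, 0.034, -62) linear [0.044, 0.2707, 0.4322] roll -0.003 rows 5
```

>>> apply_moves([
  {"jaw": 1,"linear": [-0.05,0,0],"roll": 0},
  {"jaw": 1,"linear": [-0.14,0,0],"roll": 0},
  {"jaw": 1,"linear": [-0.22,0,0],"roll": 0},
  {"jaw": 1,"linear": [-0.29,0.01,0.016],"roll": 0},
  {"jaw": 1,"linear": [-0.3,0.05,0.08],"roll": 0},
  {"jaw": 1,"linear": [-0.3,0.1,0.16],"roll": 0},
  {"jaw": 1,"linear": [-0.3,0.15,0.24],"roll": 0},
  {"jaw": 1,"linear": [-0.3,0.2,0.32],"roll": 0},
  {"jaw": 1,"linear": [-0.3,0.245,0.39],"roll": 0},
  {"jaw": 1,"linear": [-0.3,0.271,0.432],"roll": 0},
  {"jaw": 1,"linear": [-0.3,0.271,0.432],"roll": 0},
  {"jaw": 1,"linear": [-0.3,0.271,0.432],"roll": 0},
  {"jaw": 1,"linear": [-0.22,0.271,0.432],"roll": 0},
  {"jaw": 1,"linear": [-0.13,0.271,0.432],"roll": 0},
  {"jaw": 1,"linear": [-0.05,0.271,0.432],"roll": 0},
  {"jaw": 1,"linear": [0.01,0.271,0.432],"roll": 0},
  {"jaw": 1,"linear": [0.04,0.271,0.432],"roll": 0},
  {"jaw": 1,"linear": [0.04,0.271,0.432],"roll": 0},
])

```text
t: 19.05
tool_pos: [0.5034, -0.0138, 0.0354]
orientation: [1.954, 0.488, -1.946]
force: [0.2, 0.4, -1.5]
opening: 0.0637
```

Run:
```python
from go import *
go((.504,-.0145,.021,-62))
```

```text
t 19.05 pos [ 0.5034 -0.0138  0.0354] yaw -62.0 q [-0.13  0.04  1.93  0.    1.16  0.95] op 0.0637 F [ 0.2  0.4 -1.5]
(0.504, -0.0145, 0.021, -62) linear [0.0239, 0.0015, -0.0002] roll -0.001 rows 1
```

Lower, open, retreat, and go back toward the box.

>>> apply_moves([
  {"jaw": 1,"linear": [0.012,0.001,0],"roll": 0},
  {"jaw": 1,"linear": [0.02,0.001,0],"roll": 0},
  {"jaw": 1,"linear": [0.0245,0.001,0],"roll": 0},
  {"jaw": 1,"linear": [0.0245,0.001,0],"roll": 0},
  {"jaw": -0.9,"linear": [0.0245,0.001,0],"roll": 0},
  {"jaw": -0.9,"linear": [0.0245,0.001,0],"roll": 0},
  {"jaw": -0.9,"linear": [0.0245,0.001,0],"roll": 0},
  {"jaw": -0.9,"linear": [-0.02,0.001,0],"roll": 0},
  {"jaw": -0.9,"linear": [-0.1,0.001,0],"roll": 0},
  {"jaw": -1,"linear": [-0.2,0.001,0],"roll": 0},
  {"jaw": -1,"linear": [-0.3,0.001,0],"roll": 0},
  {"jaw": -1,"linear": [-0.36,-0.05,-0.08],"roll": 0},
  {"jaw": -1,"linear": [-0.36,-0.1,-0.16],"roll": 0},
  {"jaw": -1,"linear": [-0.36,-0.15,-0.24],"roll": 0},
  {"jaw": -1,"linear": [-0.36,-0.19,-0.3],"roll": 0},
  {"jaw": -1,"linear": [-0.36,-0.19,-0.3],"roll": 0},
  {"jaw": -1,"linear": [-0.36,-0.19,-0.3],"roll": 0},
])

```text
t: 21.18
tool_pos: [0.608, 0.1703, 0.252]
orientation: [1.952, 0.488, -1.946]
force: [0.5, 0.1, -0.2]
opening: 0.0927
```

Run:
```python
from m import *
from go import *
p,K,W=cam("wrist");np.savez("w4.npz",p=p,K=K,W=W);cv2.imwrite("pics/w4.png",np.clip(p*1.5,0,255).astype(np.uint8))
hsv=cv2.cvtColor(p,cv2.COLOR_BGR2HSV);u=proj(K,W,(.622,.234,.048))[0].astype(int);print(u,hsv[u[1],u[0]])
m=cv2.inRange(hsv,(8,70,40),(25,255,255));m=cv2.morphologyEx(m,3,np.ones((3,3)))
n,l,_,_=cv2.connectedComponentsWithStats(m)
c=max(cv2.findContours((l==l[u[1],u[0]]).astype(np.uint8),0,2)[0],key=cv2.contourArea)
P=cast(K,W,c[:,0],.048);print("box",cv2.minAreaRect((P[:,:2]*1000).astype(np.float32)))
go((.622,.2345,.1,-62),(.622,.2345,.013,-62))
```

```text
[240 152] [ 17 132 143]
box ((623.276611328125, 233.88458251953125), (158.07737731933594, 64.41197204589844), 28.09513282775879)
t 21.23 pos [0.608  0.1698 0.2523] yaw -62.1 q [0.19 0.2  1.35 0.   1.59 1.27] op 0.0928 F [ 0.1 -0.7 -0.3]
(0.622, 0.2345, 0.1, -62) linear [0.2542, -0.0841, -0.0701] roll -0.002 rows 3
(0.622, 0.2345, 0.013, -62) linear [0.3992, -0.0839, -0.0695] roll -0.002 rows 4
```

View pics/w4.png

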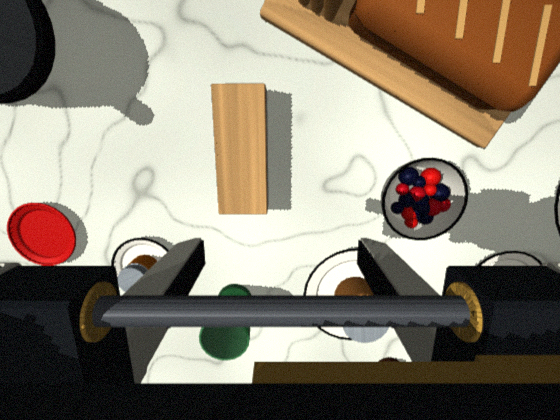

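The bare box sits between columns 212–267 and rows 83–214, and its fit gives centre (0.623, 0.234) at 28°. The bowl (425,198) and tumbler (235,320) are untouched.

>>> apply_moves([
  {"jaw": -1,"linear": [0.05,-0.05,-0.04],"roll": 0},
  {"jaw": -1,"linear": [0.14,-0.082,-0.071],"roll": 0},
  {"jaw": -1,"linear": [0.23,-0.082,-0.071],"roll": 0},
  {"jaw": -1,"linear": [0.3,-0.082,-0.071],"roll": 0},
  {"jaw": -1,"linear": [0.36,-0.082,-0.071],"roll": 0},
  {"jaw": -1,"linear": [0.395,-0.082,-0.071],"roll": 0},
  {"jaw": -1,"linear": [0.395,-0.082,-0.071],"roll": 0},
  {"jaw": 1,"linear": [0.395,-0.082,-0.071],"roll": 0},
  {"jaw": 1,"linear": [0.395,-0.082,-0.071],"roll": 0},
  {"jaw": 1,"linear": [0.395,-0.082,-0.071],"roll": 0},
  {"jaw": 1,"linear": [0.395,-0.082,-0.071],"roll": 0},
  {"jaw": 1,"linear": [0.395,-0.082,-0.071],"roll": 0},
  {"jaw": 1,"linear": [0.395,-0.082,-0.071],"roll": 0},
], force=50)

```text
t: 22.85
tool_pos: [0.624, 0.2347, 0.0169]
orientation: [1.955, 0.488, -1.944]
force: [-1.5, 2.2, 5.7]
opening: 0.0636
```

Run:
```python
from go import *
go((.623,.234,.28,-62),(.54,-.25,.28,-92),(.408,-.3055,.28,-98.5))
```

```text
t 22.85 pos [0.624  0.2347 0.0169] yaw -62.0 q [0.28 0.47 1.46 0.   1.2  1.36] op 0.0636 F [-1.5  2.2  5.7]
(0.623, 0.234, 0.28, -62) linear [-0.4386, -0.0003, -0.0006] roll -0.002 rows 5
(0.54, -0.25, 0.28, -92) linear [-0.4423, 0.6474, 0.4997] roll 0.998 rows 9
(0.408, -0.3055, 0.28, -98.5) linear [-0.4437, 0.626, 0.7374] roll 1.215 rows 11
```

>>> apply_moves([
  {"jaw": 1,"linear": [-0.04,0,0],"roll": 0},
  {"jaw": 1,"linear": [-0.13,0,0],"roll": 0},
  {"jaw": 1,"linear": [-0.22,0,0],"roll": 0},
  {"jaw": 1,"linear": [-0.31,0,0],"roll": 0},
  {"jaw": 1,"linear": [-0.4,0,0],"roll": 0},
  {"jaw": 1,"linear": [-0.44,0.03,0.036],"roll": 0.05},
  {"jaw": 1,"linear": [-0.44,0.09,0.1],"roll": 0.15},
  {"jaw": 1,"linear": [-0.44,0.15,0.17],"roll": 0.3},
  {"jaw": 1,"linear": [-0.44,0.21,0.24],"roll": 0.4},
  {"jaw": 1,"linear": [-0.44,0.27,0.31],"roll": 0.5},
  {"jaw": 1,"linear": [-0.44,0.33,0.38],"roll": 0.6},
  {"jaw": 1,"linear": [-0.44,0.39,0.45],"roll": 0.7},
  {"jaw": 1,"linear": [-0.44,0.45,0.52],"roll": 0.8},
  {"jaw": 1,"linear": [-0.44,0.5,0.58],"roll": 0.9},
  {"jaw": 1,"linear": [-0.44,0.55,0.64],"roll": 1},
  {"jaw": 1,"linear": [-0.44,0.6,0.7],"roll": 1},
  {"jaw": 1,"linear": [-0.44,0.626,0.737],"roll": 1},
  {"jaw": 1,"linear": [-0.44,0.626,0.737],"roll": 1},
  {"jaw": 1,"linear": [-0.44,0.626,0.737],"roll": 1},
])

```text
t: 25.22
tool_pos: [0.4081, -0.3048, 0.2771]
orientation: [-2.205, 0.034, 2.197]
force: [-0.1, 0.3, -3.4]
opening: 0.0638
```

Run:
```python
from go import *
go((.408,-.3055,.0425,-98.5),(.408,-.3055,.0312,-98.5))
p,K,W=cam("top");np.savez("t3.npz",p=p,K=K,W=W)
```

```text
t 25.23 pos [ 0.4081 -0.3048  0.2771] yaw -92.1 q [-0.75 -0.13  1.65  0.01  1.63  0.86] op 0.0638 F [-0.1  0.3 -3.4]
(0.408, -0.3055, 0.0425, -98.5) linear [0.3911, 0.0031, 0.0015] roll 0.215 rows 4
(0.408, -0.3055, 0.0312, -98.5) linear [0.4099, 0.0032, 0.0015] roll 0.215 rows 4
```

>>> apply_moves([
  {"jaw": 1,"linear": [0.05,0.002,0.001],"roll": 0.215},
  {"jaw": 1,"linear": [0.14,0.002,0.001],"roll": 0.215},
  {"jaw": 1,"linear": [0.23,0.002,0.001],"roll": 0.215},
  {"jaw": 1,"linear": [0.3,0.002,0.001],"roll": 0.215},
  {"jaw": 1,"linear": [0.35,0.002,0.001],"roll": 0.215},
  {"jaw": 1,"linear": [0.385,0.002,0.001],"roll": 0.215},
  {"jaw": 1,"linear": [0.385,0.002,0.001],"roll": 0.215},
  {"jaw": 1,"linear": [0.385,0.002,0.001],"roll": 0.215},
])

```text
t: 26.28
tool_pos: [0.4095, -0.3047, 0.0474]
orientation: [-2.148, 0.153, 2.138]
force: [1.6, -0.6, -3.7]
opening: 0.0639
```

Run:
```python
from go import *
go((.408,-.3055,.0312,-98.5))
```

```text
t 26.27 pos [ 0.4095 -0.3047  0.0474] yaw -98.4 q [-0.74  0.04  1.91  0.01  1.19  0.97] op 0.0639 F [ 1.6 -0.6 -3.7]
(0.408, -0.3055, 0.0312, -98.5) linear [0.0271, 0.0018, 0.0023] roll 0.003 rows 1
```

>>> apply_moves([
  {"jaw": 1,"linear": [0.013,0.001,0.002],"roll": 0},
  {"jaw": 1,"linear": [0.021,0.001,0.002],"roll": 0},
  {"jaw": 1,"linear": [0.026,0.001,0.002],"roll": 0},
  {"jaw": 1,"linear": [0.028,0.001,0.002],"roll": 0},
  {"jaw": 1,"linear": [0.028,0.001,0.002],"roll": 0},
  {"jaw": -0.9,"linear": [0.028,0.001,0.002],"roll": 0},
  {"jaw": -0.9,"linear": [0.028,0.001,0.002],"roll": 0},
  {"jaw": -0.9,"linear": [0.028,0.001,0.002],"roll": 0},
  {"jaw": -0.9,"linear": [-0.02,0.001,0.002],"roll": 0},
  {"jaw": -1,"linear": [-0.1,0,0],"roll": 0},
  {"jaw": -1,"linear": [-0.2,0,0],"roll": 0},
  {"jaw": -1,"linear": [-0.3,0,0],"roll": 0},
  {"jaw": -1,"linear": [-0.4,0,0],"roll": 0},
  {"jaw": -1,"linear": [-0.5,0,0],"roll": 0},
  {"jaw": -1,"linear": [-0.5,0.1,0.1],"roll": 0},
  {"jaw": -1,"linear": [-0.5,0.2,0.2],"roll": 0},
  {"jaw": -1,"linear": [-0.5,0.2,0.28],"roll": 0},
  {"jaw": -1,"linear": [-0.5,0.2,0.28],"roll": 0},
  {"jaw": -1,"linear": [-0.5,0.2,0.28],"roll": 0},
])

```text
t: 28.65
tool_pos: [0.2229, -0.4005, 0.3464]
orientation: [-2.147, 0.157, 2.136]
force: [-0.1, 0.2, 0.1]
opening: 0.0934
```

Run:
```python
from m import *
from go import *
go()
p,K,W=cam("top");np.savez("t4.npz",p=p,K=K,W=W);d=np.load("top0.npz")["p"]
cv2.imwrite("pics/t4.png",cv2.resize(np.clip(p[80:280,160:460]*1.5,0,255).astype(np.uint8),None,fx=2.6,fy=2.6,interpolation=2))
```

```text
t 28.65 pos [ 0.2229 -0.4005  0.3464] yaw -98.6 q [-1.18 -0.27  1.64  0.01  1.77  0.54] op 0.0934 F [-0.1  0.2  0.1]
```

View pics/t4.png

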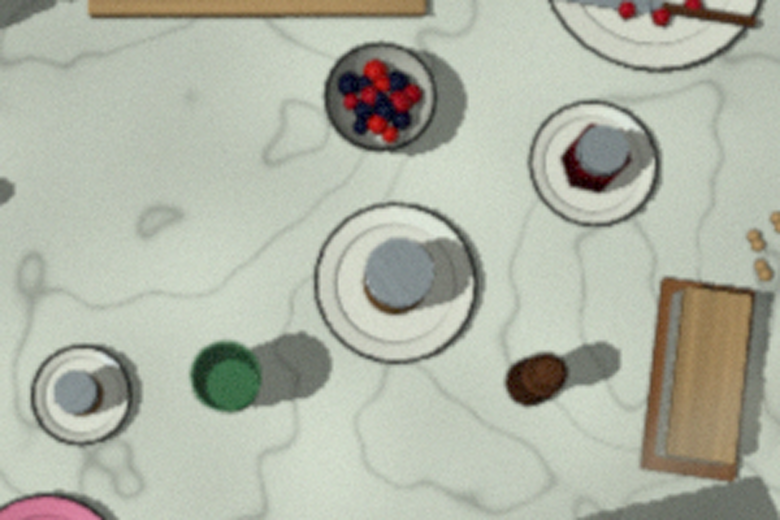

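All four stand in place. Lid centres in the crop: peanut (399,273), jam (604,152), honey (77,392). The box lid spans (683,286) to (738,467) on the board. I'll check the offsets.

Run:
```python
from m import *
d=np.load("t4.npz");p,K,W=d["p"],d["K"],d["W"]
f=lambda *u:(np.array(u)+.5)/2.6-.5+np.array([160,80])
for n,u,z,t in(("peanut",(399,273),.078,(.504,-.0145)),("jam",(604,152),.068,(.6226,-.2116)),("honey",(77,392),.052,(.3953,.2908))):
    q=cast(K,W,f(*u),z)[0][:2];print(n,q.round(4),"off mm",(1000*(q-t)).round(1))
L=np.array([cast(K,W,f(*u),.062)[0][:2] for u in((683,286),(752,291),(737,468),(666,460))])
print("box",L.mean(0).round(4),"off",(1000*(L.mean(0)-(.408,-.3055))).round(1),np.degrees(np.arctan2(*(L[0]-L[3])[::-1])),np.degrees(np.arctan2(*(L[1]-L[2])[::-1])),"board -8.5")
d0=np.load("top0.npz");g=[cv2.cvtColor(x[95:140,280:330],cv2.COLOR_BGR2GRAY).astype(np.float32) for x in(d0["p"],p)]
print("bowl px shift",cv2.phaseCorrelate(*g))
g=[cv2.cvtColor(x[205:245,228:265],cv2.COLOR_BGR2GRAY).astype(np.float32) for x in(d0["p"],p)]
print("tumbler px shift",cv2.phaseCorrelate(*g))
```

```text
peanut [ 0.5018 -0.013 ] off mm [-2.2  1.5]
jam [ 0.6188 -0.2094] off mm [-3.8  2.2]
honey [0.3944 0.289 ] off mm [-0.9 -1.8]
box [ 0.4063 -0.3027] off [-1.7  2.8] -7.66365519247726 -7.294493070769482 board -8.5
bowl px shift ((-0.01336061835150204, 0.539777496592702), 0.9387572280036078)
tumbler px shift ((0.07226453172346936, -0.03691159235454222), 0.910773786008358)
```

All offsets are within 5 mm and nothing else moved, so I'm handing in.

```bash
python3 -c "
from plant import *
print(close_job())"
```

```text
the job is handed in; nothing more can be done
None
```

The table is laid and the job is handed in, at about 29 s of the 125 s allowed. No verdict was reported. I took the stack down from the top: honey to the small plate, jam to the middle plate, peanut butter to the large plate, then the butter box onto the board.

My last check was a top view taken after the gripper had let go and moved clear. These are the measured offsets from each target's centre:

| Item | Offset from centre | Limit |
|---|---|---|
| Peanut-butter jar | 2.7 mm | 15 mm |
| Jam jar | 4.4 mm | 15 mm |
| Honey pot | 2.0 mm | 15 mm |
| Butter box | 3.3 mm | 15 mm |

- **Angle:** the box lies about 1° off the board's direction; the limit is 0.2 rad, about 11°.
- **Upright:** all four looked upright in the picture; I did not measure their tilt.
- **Left alone:** the tumbler did not move. The bowl's picture shifted by about half a pixel, roughly 1–2 mm at most, which is no more than the measuring error.
- **Failed checks:** none failed or disagreed. My first attempt to fit the jar lids by colour gave broken shapes, so I read the lid centres off enlarged crops instead; they agreed with the top view to within about 3 mm.

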